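# Check two die crates underneath and push the stamped one over the dispatch line

### The job

One of the two blue die crates carries a green tick stamp on its underside. Going from left to right as the robot sees them, use the fingertips to tip each crate up on one bottom edge to about 65 degrees, look, and let it gently back down flat; then push the stamped crate along the bench until all of it is beyond the yellow dispatch line. Never pick a crate up or let it fall over, leave the other crate about where it was, and leave the jar, ring and screwdriver alone.

Things in the scene. Friction and masses are not known exactly. Their poses are not given: they have to be found in the camera images.
- crate_a: one of two look-alike blue stacking crates, 150 (own x) x 200 (own y) x 120 mm high, open-topped, 0.6-0.96 kg, six dies fixed inside, centre of mass about 24 up. Long walls (x=+-75) are flat; the end walls (y=+-90) carry a grip lip (top 14) and a black rubber foot (bottom 12) out to y=+-100. Origin: centre of the underside, at bench level; own z up, own x away from the robot +-12 deg. May stand left (y about 0.21) or right (y about -0.225)
- crate_b: the other look-alike crate, in the other place. Both are loose: pushed below 50 they slide; pulled or pushed sideways at the top of a wall they pivot on the grippy opposite bottom edge. A fingertip on the outside of an end wall just under the lip (106 up) catches behind it. Balance angle about 72 deg on a long bottom edge, 76 on a short one: tipped less it leans back on the finger, so it can be let down under control
- stamp (a point): centre of the inspection stamp: 120 mm wide white disc with a green ring and a green tick, printed under the base of one of the two crates (which one: the crate whose origin it lies at), 3 above the bench while flat, facing down. The other base is plain blue. The scene camera looks from beyond the left side (+y) and from high up: it sees the underside of a crate whose left (+y) end is raised 60 deg or more.
- crate_a_corner1 (a point): bottom corner of crate_a's foot at (-75, -100, 0) mm in its own frame; on the bench while flat
- crate_a_corner2 (a point): bottom corner of crate_a's foot at (-75, +100, 0) mm in its own frame; on the bench while flat
- crate_a_corner3 (a point): bottom corner of crate_a's foot at (+75, -100, 0) mm in its own frame; on the bench while flat
- crate_a_corner4 (a point): bottom corner of crate_a's foot at (+75, +100, 0) mm in its own frame; on the bench while flat
- crate_b_corner1 (a point): bottom corner of crate_b's foot at (-75, -100, 0) mm in its own frame; on the bench while flat
- crate_b_corner2 (a point): bottom corner of crate_b's foot at (-75, +100, 0) mm in its own frame; on the bench while flat
- crate_b_corner3 (a point): bottom corner of crate_b's foot at (+75, -100, 0) mm in its own frame; on the bench while flat
- crate_b_corner4 (a point): bottom corner of crate_b's foot at (+75, +100, 0) mm in its own frame; on the bench while flat
- line: the dispatch line: a straight yellow tape stuck flat on the bench beyond both crates, 50 mm wide and 800 mm long, no height. Origin: middle of the tape; its y axis runs along the tape, its x axis across it, away from the robot. The dispatch side is its far side.
- jar: bystander: small jar with red cap, 52 mm across, 65 mm high, standing beyond and right of the crates; origin at the centre of its foot
- die_ring: bystander: dark steel ring, 68 mm outside, 40 mm high, left of the crates; origin at the centre of its foot
- screwdriver: bystander: screwdriver with a red handle, about 200 mm long, lying between the crates; origin under its middle

How it is judged:
On the way, in this order (a step that is already met when the one before it is completed fails the run):
1. the left crate is tipped up on an edge by more than 55 degrees while the right one stands flat (((world y of crate_a above 0 m and angle between crate_a's own z axis and vertical above 0.96 rad and angle between crate_b's own z axis and vertical below 0.08 rad) or (world y of crate_b above 0 m and angle between crate_b's own z axis and vertical above 0.96 rad and angle between crate_a's own z axis and vertical below 0.08 rad))), for 0.2 s.
2. the right crate is tipped up on an edge by more than 55 degrees while the left one stands flat again (((world y of crate_a below 0 m and angle between crate_a's own z axis and vertical above 0.96 rad and angle between crate_b's own z axis and vertical below 0.08 rad) or (world y of crate_b below 0 m and angle between crate_b's own z axis and vertical above 0.96 rad and angle between crate_a's own z axis and vertical below 0.08 rad))), for 0.2 s.
3. the stamped crate stands flat with all of its foot beyond the line (x of each of crate_a_corner1, crate_a_corner2, crate_a_corner3, crate_a_corner4 in the frame of line above 0 m and angle between crate_a's own z axis and vertical below 0.08 rad), for 0.2 s.
At the end, for the whole second after the job is handed in: all four bottom corners of the stamped crate are beyond the middle of the yellow tape, both crates stand flat (within 5 degrees) and still on the bench, the plain crate is within 100 mm of where it started, and jar, ring and screwdriver are within 30 mm of where they were (all of step 3 and linear speed of each of crate_a, crate_b below 0.03 m/s and angular speed of each of crate_a, crate_b below 0.15 rad/s and height (world z) of each of crate_a, crate_b below 0.006 m and angle between crate_b's own z axis and vertical below 0.08 rad and distance of crate_b from where it was at the start of the episode below 0.1 m and distance of each of jar, die_ring, screwdriver from where it was at the start of the episode below 0.03 m); the robot touches nothing.
It fails at once if a crate is lifted clear of the bench (all four bottom corners more than 10 mm up) (height (world z) of each of crate_a_corner1, crate_a_corner2, crate_a_corner3, crate_a_corner4 above 0.01 m or height (world z) of each of crate_b_corner1, crate_b_corner2, crate_b_corner3, crate_b_corner4 above 0.01 m).
It fails at once if a crate falls over (tipped more than 80 degrees) (angle between any of crate_a, crate_b's own z axis and vertical above 1.4 rad).
It fails at once if a crate is let drop from its tipped position (turns faster than 5 rad/s) (angular speed of any of crate_a, crate_b above 5 rad/s).
It fails at once if the plain crate is pushed over the line (x of crate_b in the frame of line above 0 m).
It fails at once if jar, ring or screwdriver is shifted by more than 30 mm (distance of any of jar, die_ring, screwdriver from where it was at the start of the episode above 0.03 m).
It also fails if it takes over 72 s, if anything falls off the work surface, if the arm or the gripper's body presses on something with over 40 N, if the wrist force passes 120 N, or if a joint passes its speed limit or range.

### The arm

A 6-joint arm with a two-finger parallel gripper is mounted at the origin on the work surface. World frame = base frame: x ahead of the robot, y to its left, z up, the work surface at z = 0. Lengths are in m, angles in rad, forces in N, time in s.
With the tool pointing down it reaches from about 0.325 to 1 m from the base axis. Payload 5.1 kg.
Tool frame: the origin (TCP) lies at the very end of the fingers, on their centre line; the grasp point (between the pads) lies 19 mm behind it; z points along the fingers, y is the line along which they close (so a half turn about z gives the same grasp; the last joint's range is limited). The gripper opens to 85 mm and grips with 20 to 120 N. Pads are 22 mm wide; open, the fingers measure 114 mm over their backs; the gripper's body (76 mm by 85 mm) begins 54 mm behind the grasp point. The pads swing forward as they close: fully open they stand 13 mm farther back than shut.
Start: joints at [1.249, 0.124, 1.65, -0, 1.367, -0.083], TCP at [0.154, 0.632, 0.231] pointing down, gripper open.
Joint ranges: [-2.61, 2.61], [-1.02, 2.33], [0.03, 2.71], [-1.35, 4.49], [0.32, 2.68], [-2.91, 2.91]. Speed limits (rad/s): [2.57, 2.57, 3.14, 3.14, 3.14, 3.14].

### API

Orientations are given as a unit quaternion [x, y, z, w].
In Python, from plant import manip gives the robot as it stands. The module is installed in compiled form; this text tells all that it offers.
- The arm moves only by the shell command python3 -m creep 'ROWS' [FORCE]. ROWS is JSON, a list of rows, each an object of numbers: "x", "y", "z": the shift along the tool's x, y, z as a fraction of full scale; "wx", "wy", "wz": the turn, a rotation vector about the tool's x, y, z as a fraction of full scale; "grip": the finger opening in mm, from 0 to 85.4. A call has 1 to 20 rows; each row shifts and turns the commanded pose from where the row before left it, along the tool's axes as they then stand; what a row does not reach is not made up. Full scale, the value 1, is 600 mm for a shift and 360 degrees for a turn. A row lasts 1/12 s, in which the tool goes at most 41.7 mm and 7.16 degrees, less where a joint would pass 70% of its speed; a pose out of reach is approached as far as the arm can. A call with a number of a shift or a turn outside -1 to 1 is refused whole. A call with a gripper value outside its range is refused whole. The fingers move at their own pace and stop on an object; FORCE is the grip in N (left out, the last holds). Time passes only in rows, so rows that do not move let the fingers close. It gives the time, the measured TCP pose, the force, the opening and the grip force at its end, in the units of the state.
- manip.state(): the state, without advancing time (a new reading comes with each control period).
- manip.camera(name): name is "scene" or "side" or "wrist"; returns a dict with "img" (480x640x3 uint8, red, green, blue), "intrinsics" (3x3 intrinsics, pixels), "k1" (the pictures are not rectified: a ray, as slopes to the right and down, at radius r is drawn at 1 + k1 r^2 times it, then the intrinsics apply), "view" (4x4, takes a point from world to camera coordinates); the wrist camera has in their place "hand_eye" (4x4, takes a point from camera to tool coordinates, whose origin is the TCP and whose axes are the flange's). Camera axes: x right, y up, looking along -z (the intrinsics and any distortion apply to the point x, -y, -z); pixel columns grow to the right and rows downward; lengths in m; the calibration is good to about 2 mm. A picture is of the moment at which its call begins: read the wrist's pose just before it. There is no depth.
- manip.job_done(): hands the job in; it is judged then, once.
The state is a dict: "time": time; "joint_pos": joint angles; "dq": joint speeds; "tau": joint torques, N m; "tool_pos": TCP position; "eef_rot": TCP orientation; "ft_force": force on the tool from outside, world axes, zero at the start; "wrist_torque": the same for the moment, N m; "finger_gap": finger opening in m; "finger_force": force on a finger pad.
Only numpy, scipy, OpenCV 4.12 (cv2) and the standard library are available. Lean on these libraries where they do the work, as an engineer would, in place of code of your own. Each camera call takes 0.05 s, during which the arm holds its last target. There are 200 camera calls.

## Working session

There is one attempt and no reset: what is moved stays moved. The work goes in short steps, Python scripts to look and compute and a shell command to move; the robot and the scene stay as the last step left them, time stands still between calls to the robot, and variables do not carry over. Pictures are saved under pics/ and viewed, at most 10 in all, crops included, and the job is handed in when it is done.

```bash
mkdir -p pics
cat > h.py <<'E'
import numpy as np, cv2
from plant import manip
from scipy.spatial.transform import Rotation as R
def cam(n):
    c=manip.camera(n); return c
def save(c,f): cv2.imwrite('pics/'+f,c['img'][:,:,::-1])
def ray(c,px):
    K=np.array(c['intrinsics']);k=c['k1']
    d=np.array([(px[0]-K[0,2])/K[0,0],(px[1]-K[1,2])/K[1,1]])
    u=d.copy()
    for _ in range(30): u=d/(1+k*(u@u))
    V=np.array(c['view']); Rm=V[:3,:3]
    return -Rm.T@V[:3,3], Rm.T@np.array([u[0],-u[1],-1])
def onplane(c,px,z):
    o,d=ray(c,px); return o+d*(z-o[2])/d[2]
def proj(c,p):
    V=np.array(c['view']);q=V[:3,:3]@p+V[:3,3];u=np.array([q[0],-q[1]])/-q[2]
    u=u*(1+c['k1']*(u@u));K=np.array(c['intrinsics']);return K[:2,:2]@u+K[:2,2]
E
python3 - <<'E'
from h import *
s=manip.state();print(s['time'],s['tool_pos'],s['eef_rot'],R.from_quat(s['eef_rot']).as_matrix().round(2))
for n in('scene','side'):
    c=cam(n);save(c,n+'0.png');V=np.array(c['view']);print(n,-V[:3,:3].T@V[:3,3],V[:3,:3].round(2))
E
```

```text
0.0 [0.15357126 0.63095744 0.23001357] [ 1.19105835e-01  9.92880995e-01 -1.03822693e-03 -2.28655705e-04] [[-0.97  0.24 -0.  ]
 [ 0.24  0.97 -0.  ]
 [ 0.   -0.   -1.  ]]
scene [1.39605338 0.08383124 0.97539812] [[-0.11  0.99 -0.01]
 [-0.72 -0.07  0.69]
 [ 0.69  0.08  0.72]]
side [0.30412906 0.68596887 0.81372357] [[-0.96 -0.29  0.02]
 [ 0.22 -0.71  0.67]
 [-0.18  0.65  0.74]]
```

View pics/scene0.png

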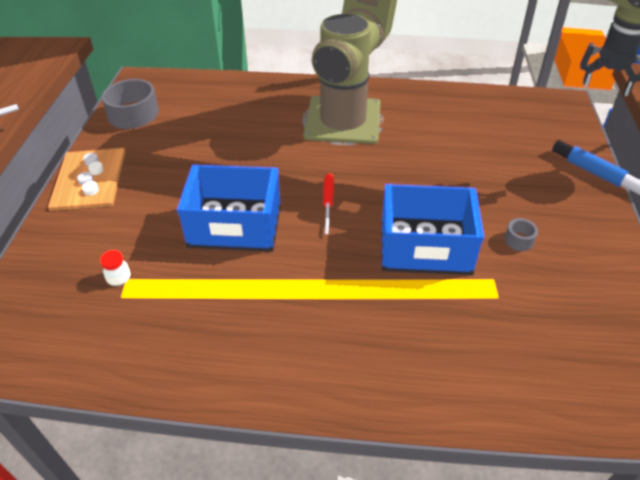

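View pics/side0.png

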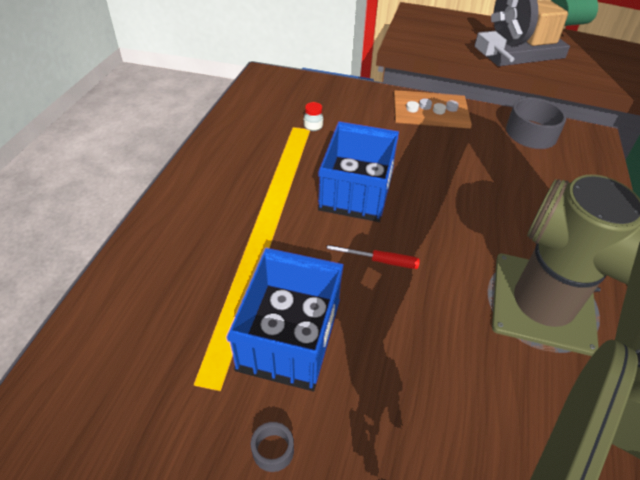

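The scene view has the right crate at (230,205), left crate at (430,228), jar at (115,268), ring at (521,235) and screwdriver at (328,200). The yellow tape is at row ~290. In the side view, the left crate is at (288,318) and the right crate at (358,170). The scene camera actually stands at x=1.4 and looks back at the robot, so tipping the crates toward the robot shows it their undersides.

```bash
cat > m.py <<'E'
from h import *
def polys(c,lo,hi,amin=300,eps=4):
    hsv=cv2.cvtColor(c['img'],cv2.COLOR_RGB2HSV)
    m=cv2.inRange(hsv,np.array(lo),np.array(hi))
    m=cv2.morphologyEx(m,cv2.MORPH_CLOSE,np.ones((5,5)))
    out=[]
    for k in cv2.findContours(m,0,2)[0]:
        if cv2.contourArea(k)>amin: out.append(cv2.approxPolyDP(cv2.convexHull(k),eps,True)[:,0].astype(float))
    return out
BLUE=((108,150,60),(125,255,255)); YEL=((25,150,120),(35,255,255))
E
python3 - <<'E'
from m import *
np.set_printoptions(precision=3,suppress=True)
for n in('scene','side'):
    c=cam(n)
    for p in polys(c,*BLUE,1500,3): 
        print(n,'blue');[print(q,onplane(c,q,.12)[:2],onplane(c,q,.012)[:2]) for q in p]
    for p in polys(c,*YEL): 
        print(n,'yel');[print(q,onplane(c,q,0)[:2]) for q in p]
c=cam('scene')
print('jar',onplane(c,(116,283),0),'ring',onplane(c,(521,247),0),'sd',onplane(c,(329,175),0.01),onplane(c,(327,232),.01))
print(manip.state()['time'])
E
```

```text
scene blue
[386. 185.] [0.409 0.126] [0.285 0.131]
[474. 189.] [0.403 0.32 ] [0.278 0.35 ]
[482. 239.] [0.556 0.324] [0.45  0.354]
[473. 268.] [0.636 0.299] [0.54  0.326]
[455. 271.] [0.647 0.264] [0.552 0.286]
[384. 266.] [0.647 0.127] [0.552 0.133]
scene blue
[193. 165.] [ 0.38 -0.32] [ 0.252 -0.371]
[277. 169.] [ 0.377 -0.123] [ 0.249 -0.149]
[279. 204.] [ 0.493 -0.101] [ 0.379 -0.124]
[271. 246.] [ 0.616 -0.099] [ 0.517 -0.122]
[201. 245.] [ 0.627 -0.239] [ 0.53 -0.28]
[186. 241.] [ 0.619 -0.273] [ 0.521 -0.318]
[178. 208.] [ 0.525 -0.315] [ 0.415 -0.366]
scene yel
[497. 294.] [0.598 0.375]
[122. 296.] [ 0.682 -0.42 ]
[128. 280.] [ 0.637 -0.421]
[493. 280.] [0.56 0.37]
side blue
[266. 249.] [0.553 0.13 ] [0.592 0.043]
[342. 264.] [0.407 0.122] [0.423 0.034]
[338. 303.] [0.392 0.208] [0.406 0.134]
[312. 387.] [0.39  0.369] [0.404 0.32 ]
[235. 368.] [0.513 0.375] [0.546 0.326]
[228. 335.] [0.547 0.323] [0.585 0.267]
side blue
[339. 122.] [ 0.527 -0.315] [ 0.562 -0.471]
[397. 132.] [ 0.383 -0.319] [ 0.395 -0.475]
[378. 218.] [ 0.368 -0.015] [ 0.378 -0.124]
[319. 206.] [ 0.49  -0.012] [ 0.519 -0.121]
[319. 170.] [ 0.522 -0.122] [ 0.556 -0.248]
side yel
[307. 131.] [ 0.641 -0.417]
[219. 388.] [0.562 0.366]
[196. 384.] [0.604 0.371]
[292. 132.] [ 0.68  -0.399]
jar [ 0.648 -0.445  0.   ] ring [0.455 0.445 0.   ] sd [ 0.258 -0.014  0.01 ] [ 0.46  -0.001  0.01 ]
0.25
```

```bash
python3 -m creep '[{"wz":-0.014,"grip":0},{"wz":-0.014,"grip":0},{"wz":-0.014,"grip":0},{"x":-0.046,"y":-0.042,"grip":0},{"x":-0.046,"y":-0.042,"grip":0},{"x":-0.046,"y":-0.042,"grip":0},{"x":-0.046,"y":-0.042,"grip":0},{"x":-0.046,"y":-0.042,"grip":0},{"x":-0.046,"y":-0.042,"grip":0},{"x":-0.046,"y":-0.042,"grip":0},{"x":-0.046,"y":-0.042,"grip":0},{"x":-0.046,"y":-0.042,"grip":0},{"x":-0.046,"y":-0.042,"grip":0},{"x":-0.046,"y":-0.042,"grip":0},{"x":-0.046,"y":-0.042,"grip":0},{"x":-0.046,"y":-0.042,"grip":0},{"x":-0.046,"y":-0.042,"grip":0},{"x":-0.046,"y":-0.042,"grip":0}]'
cat > st.py <<'E'
from h import *
s=manip.state();M=R.from_quat(s['eef_rot'])
print(round(s['time'],2),np.round(s['tool_pos'],4),'rot\n',M.as_matrix().round(3),'F',np.round(s['ft_force'],1),s['finger_gap'])
E
python3 st.py
```

```text
0.25 [0.1537 0.6313 0.2307] rot
 [[-0.972  0.237 -0.   ]
 [ 0.237  0.972 -0.001]
 [ 0.    -0.001 -1.   ]] F [0.1 0.4 0.1] 0.08569474376695346invalid input
```

```bash
python3 -m creep '[{"wz":-0.014}]'; echo; python3 -m creep '[{"x":0,"y":0,"z":0,"wx":0,"wy":0,"wz":-0.014,"grip":0.0}]';echo; python3 -m creep --help; python3 st.py
```

```text
time: 0.33
tool_pos: [0.1537, 0.6314, 0.231]
eef_rot: [0.075, 0.997, -0.0, -0.0]
ft_force: [-0.1, -0.2, -0.8]
finger_gap: 0.0755
finger_force: 0.0

0.33 [0.1537 0.6314 0.231 ] rot
 [[-0.989  0.149 -0.   ]
 [ 0.149  0.989 -0.001]
 [ 0.    -0.001 -1.   ]] F [-0.1 -0.2 -0.8] 0.07552208015944488invalid input
invalid input: not JSON, or not a number
```

```bash
python3 -m creep '[{"x":0,"y":0,"z":0,"wx":0,"wy":0,"wz":-0.014,"grip":0},{"x":0,"y":0,"z":0,"wx":0,"wy":0,"wz":-0.014,"grip":0},{"x":-0.046,"y":-0.042,"z":0,"wx":0,"wy":0,"wz":0,"grip":0},{"x":-0.046,"y":-0.042,"z":0,"wx":0,"wy":0,"wz":0,"grip":0},{"x":-0.046,"y":-0.042,"z":0,"wx":0,"wy":0,"wz":0,"grip":0},{"x":-0.046,"y":-0.042,"z":0,"wx":0,"wy":0,"wz":0,"grip":0},{"x":-0.046,"y":-0.042,"z":0,"wx":0,"wy":0,"wz":0,"grip":0},{"x":-0.046,"y":-0.042,"z":0,"wx":0,"wy":0,"wz":0,"grip":0},{"x":-0.046,"y":-0.042,"z":0,"wx":0,"wy":0,"wz":0,"grip":0},{"x":-0.046,"y":-0.042,"z":0,"wx":0,"wy":0,"wz":0,"grip":0},{"x":-0.046,"y":-0.042,"z":0,"wx":0,"wy":0,"wz":0,"grip":0},{"x":-0.046,"y":-0.042,"z":0,"wx":0,"wy":0,"wz":0,"grip":0},{"x":-0.046,"y":-0.042,"z":0,"wx":0,"wy":0,"wz":0,"grip":0},{"x":-0.046,"y":-0.042,"z":0,"wx":0,"wy":0,"wz":0,"grip":0},{"x":-0.046,"y":-0.042,"z":0,"wx":0,"wy":0,"wz":0,"grip":0},{"x":-0.046,"y":-0.042,"z":0,"wx":0,"wy":0,"wz":0,"grip":0},{"x":-0.046,"y":-0.042,"z":0,"wx":0,"wy":0,"wz":0,"grip":0},{"x":-0.046,"y":-0.042,"z":0,"wx":0,"wy":0,"wz":0,"grip":0}]'; python3 st.py
python3 - <<'E'
# rows for arc: contact corner c=tcp-(.011) ; pivot at X0; h
import numpy as np
w,h=.15,.100
th=np.radians(np.arange(0,66,5)); r=np.hypot(w,h);a=np.arctan2(h,w)
P=np.c_[r*np.cos(a+th),r*np.sin(a+th)]
print(np.c_[np.degrees(th[1:]),P[1:],np.diff(P,axis=0)/.6].round(4))
E
```

```text
time: 1.83
tool_pos: [0.6065, 0.238, 0.2313]
eef_rot: [-0.012, 1.0, 0.0, -0.0]
ft_force: [0.3, 1.0, 0.6]
finger_gap: -0.0001
finger_force: 0.0
1.83 [0.6065 0.238  0.2313] rot
 [[-1.    -0.025 -0.   ]
 [-0.025  1.     0.   ]
 [ 0.     0.    -1.   ]] F [0.3 1.  0.6] -6.54896283406441e-05
[[ 5.000e+00  1.407e-01  1.127e-01 -1.550e-02  2.120e-02]
 [ 1.000e+01  1.304e-01  1.245e-01 -1.730e-02  1.970e-02]
 [ 1.500e+01  1.190e-01  1.354e-01 -1.890e-02  1.810e-02]
 [ 2.000e+01  1.068e-01  1.453e-01 -2.040e-02  1.640e-02]
 [ 2.500e+01  9.370e-02  1.540e-01 -2.180e-02  1.460e-02]
 [ 3.000e+01  7.990e-02  1.616e-01 -2.300e-02  1.260e-02]
 [ 3.500e+01  6.550e-02  1.680e-01 -2.400e-02  1.060e-02]
 [ 4.000e+01  5.060e-02  1.730e-01 -2.480e-02  8.500e-03]
 [ 4.500e+01  3.540e-02  1.768e-01 -2.550e-02  6.300e-03]
 [ 5.000e+01  1.980e-02  1.792e-01 -2.590e-02  4.000e-03]
 [ 5.500e+01  4.100e-03  1.802e-01 -2.620e-02  1.700e-03]
 [ 6.000e+01 -1.160e-02  1.799e-01 -2.620e-02 -5.000e-04]
 [ 6.500e+01 -2.720e-02  1.782e-01 -2.610e-02 -2.800e-03]]
```

```bash
python3 -m creep '[{"x":0,"y":-0.023,"z":0.043,"wx":0,"wy":0,"wz":0,"grip":0},{"x":0,"y":0,"z":0.044,"wx":0,"wy":0,"wz":0,"grip":0},{"x":0,"y":0,"z":0.044,"wx":0,"wy":0,"wz":0,"grip":0},{"x":0,"y":0,"z":0.044,"wx":0,"wy":0,"wz":0,"grip":0},{"x":0,"y":0,"z":0.043,"wx":0,"wy":0,"wz":0,"grip":0},{"x":0.02,"y":0,"z":0,"wx":0,"wy":0,"wz":0,"grip":0},{"x":0.02,"y":0,"z":0,"wx":0,"wy":0,"wz":0,"grip":0},{"x":0.015,"y":0,"z":0,"wx":0,"wy":0,"wz":0,"grip":0},{"x":0.005,"y":0,"z":0,"wx":0,"wy":0,"wz":0,"grip":0},{"x":0,"y":0,"z":0,"wx":0,"wy":0,"wz":0,"grip":0}]'; python3 -m creep '[{"x":0.004,"y":0,"z":0,"wx":0,"wy":0,"wz":0,"grip":0},{"x":0.004,"y":0,"z":0,"wx":0,"wy":0,"wz":0,"grip":0},{"x":0,"y":0,"z":0,"wx":0,"wy":0,"wz":0,"grip":0}]'
```

```text
time: 2.67
tool_pos: [0.5694, 0.225, 0.101]
eef_rot: [-0.013, 1.0, 0.0, 0.0]
ft_force: [-0.3, 0.1, 0.4]
finger_gap: -0.0002
finger_force: 0.0
time: 2.92
tool_pos: [0.5651, 0.2248, 0.1009]
eef_rot: [-0.013, 1.0, 0.0, 0.0]
ft_force: [0.3, 0.5, -0.2]
finger_gap: -0.0001
finger_force: 0.0
```

```bash
python3 -m creep '[{"x":0.005,"y":0,"z":0,"wx":0,"wy":0,"wz":0,"grip":0},{"x":0.0075,"y":0,"z":-0.0106,"wx":0,"wy":0,"wz":0,"grip":0},{"x":0.008,"y":0,"z":-0.0106,"wx":0,"wy":0,"wz":0,"grip":0},{"x":0.0085,"y":0,"z":-0.01,"wx":0,"wy":0,"wz":0,"grip":0},{"x":0.009,"y":0,"z":-0.0097,"wx":0,"wy":0,"wz":0,"grip":0},{"x":0.0092,"y":0,"z":-0.0092,"wx":0,"wy":0,"wz":0,"grip":0},{"x":0.0097,"y":0,"z":-0.009,"wx":0,"wy":0,"wz":0,"grip":0},{"x":0.01,"y":0,"z":-0.0084,"wx":0,"wy":0,"wz":0,"grip":0},{"x":0.0104,"y":0,"z":-0.008,"wx":0,"wy":0,"wz":0,"grip":0}]'
python3 - <<'E'
from h import *
a=cam('side');b=cam('scene');cv2.imwrite('pics/t1.png',np.hstack([a['img'][120:480,150:470],b['img'][100:460,300:640]])[:,:,::-1])
E
```

```text
time: 3.67
tool_pos: [0.5183, 0.2234, 0.1468]
eef_rot: [-0.013, 1.0, -0.0, 0.001]
ft_force: [5.0, -1.9, 2.1]
finger_gap: 0.0
finger_force: 2.4
```

View pics/t1.png

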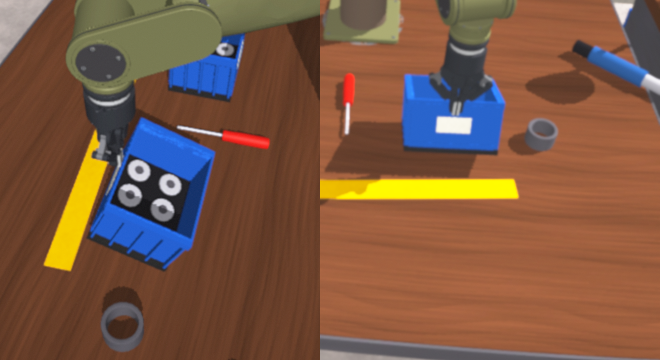

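The crate is tipping about its near edge. The finger is in contact on the far wall at (105,155) in the left half of the picture. I'll carry on along the arc.

```bash
python3 -m creep '[{"x":0.0107,"y":0,"z":-0.0075,"wx":0,"wy":0,"wz":0,"grip":0},{"x":0.011,"y":0,"z":-0.007,"wx":0,"wy":0,"wz":0,"grip":0},{"x":0.0113,"y":0,"z":-0.0065,"wx":0,"wy":0,"wz":0,"grip":0},{"x":0.0117,"y":0,"z":-0.006,"wx":0,"wy":0,"wz":0,"grip":0},{"x":0.0119,"y":0,"z":-0.0055,"wx":0,"wy":0,"wz":0,"grip":0},{"x":0.0121,"y":0,"z":-0.005,"wx":0,"wy":0,"wz":0,"grip":0},{"x":0.0123,"y":0,"z":-0.0045,"wx":0,"wy":0,"wz":0,"grip":0},{"x":0.0125,"y":0,"z":-0.004,"wx":0,"wy":0,"wz":0,"grip":0},{"x":0.0127,"y":0,"z":-0.0034,"wx":0,"wy":0,"wz":0,"grip":0},{"x":0.0128,"y":0,"z":-0.0029,"wx":0,"wy":0,"wz":0,"grip":0}]'
python3 - <<'E'
from m import *
np.set_printoptions(precision=1,suppress=True)
c=cam('side');[print(p.tolist()) for p in polys(c,*BLUE,1500,3)]
c=cam('scene');[print(p.tolist()) for p in polys(c,*BLUE,1500,3)]
print(proj(c,np.array([.405,.224,0])))
print('pred 45 side',[proj(cam('side'),np.array([.405+u*.7071-v*.7071,.224+y,u*.7071+v*.7071])) for u,v,y in((.15,.12,.1),(.15,0,.1),(0,.12,.1))])
E
```

```text
time: 4.6
tool_pos: [0.4458, 0.2217, 0.1768]
eef_rot: [-0.013, 1.0, -0.0, -0.001]
ft_force: [0.9, -0.5, 0.9]
finger_gap: -0.0001
finger_force: 1.0
[[334.0, 237.0], [385.0, 289.0], [366.0, 380.0], [316.0, 389.0], [260.0, 348.0], [259.0, 340.0], [290.0, 259.0]]
[[387.0, 167.0], [480.0, 169.0], [478.0, 220.0], [383.0, 216.0]]
[[193.0, 166.0], [277.0, 169.0], [278.0, 205.0], [271.0, 246.0], [201.0, 245.0], [186.0, 241.0], [177.0, 209.0]]
[424.1 225. ]
pred 45 side [array([298.1, 331.7]), array([249.1, 345.7]), array([361.7, 383.4])]
```

```bash
python3 -m creep '[{"x":0.013,"y":0,"z":-0.0022,"wx":0,"wy":0,"wz":0,"grip":0},{"x":0.013,"y":0,"z":-0.0017,"wx":0,"wy":0,"wz":0,"grip":0},{"x":0.013,"y":0,"z":-0.0011,"wx":0,"wy":0,"wz":0,"grip":0},{"x":0.013,"y":0,"z":-0.0006,"wx":0,"wy":0,"wz":0,"grip":0},{"x":0.013,"y":0,"z":0,"wx":0,"wy":0,"wz":0,"grip":0},{"x":0.013,"y":0,"z":0.0005,"wx":0,"wy":0,"wz":0,"grip":0},{"x":0.013,"y":0,"z":0.001,"wx":0,"wy":0,"wz":0,"grip":0},{"x":0,"y":0,"z":0,"wx":0,"wy":0,"wz":0,"grip":0},{"x":0,"y":0,"z":0,"wx":0,"wy":0,"wz":0,"grip":0},{"x":0,"y":0,"z":0,"wx":0,"wy":0,"wz":0,"grip":0}]'
python3 - <<'E'
from m import *
a=cam('side');b=cam('scene');cv2.imwrite('pics/t2.png',np.hstack([a['img'][120:480,150:470],b['img'][100:460,300:640]])[:,:,::-1])
[print(p.tolist()) for p in polys(a,*BLUE,1500,3)]
for t in (60,65,70):
  C,S=np.cos(np.radians(t)),np.sin(np.radians(t))
  print(t,[proj(a,np.array([.405+u*C-v*S,.224+y,u*S+v*C])).round() for u,v,y in((.15,.12,.1),(.15,0,.1),(0,.12,.1))])
E
```

```text
time: 5.68
tool_pos: [0.3927, 0.2204, 0.1798]
eef_rot: [-0.013, 1.0, 0.0, 0.0]
ft_force: [1.1, -0.2, -0.1]
finger_gap: 0.0003
finger_force: 0.2
[[365.0, 245.0], [394.0, 297.0], [376.0, 391.0], [318.0, 390.0], [280.0, 346.0], [280.0, 338.0], [309.0, 256.0]]
60 [array([331., 341.]), array([266., 343.]), array([372., 393.])]
65 [array([342., 345.]), array([273., 343.]), array([374., 396.])]
70 [array([352., 349.]), array([280., 344.]), array([376., 400.])]
```

View pics/t2.png

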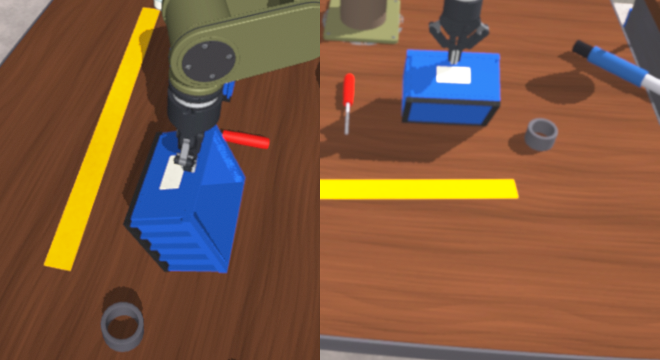

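The left crate is up at about 64° and its underside, at (448,110) in the right half, is plain blue. I'll let it down by reversing the arc.

```bash
python3 -m creep '[{"x":-0.013,"y":0,"z":-0.001,"wx":0,"wy":0,"wz":0,"grip":0},{"x":-0.013,"y":0,"z":-0.0005,"wx":0,"wy":0,"wz":0,"grip":0},{"x":-0.013,"y":0,"z":0,"wx":0,"wy":0,"wz":0,"grip":0},{"x":-0.013,"y":0,"z":0.0006,"wx":0,"wy":0,"wz":0,"grip":0},{"x":-0.013,"y":0,"z":0.0011,"wx":0,"wy":0,"wz":0,"grip":0},{"x":-0.013,"y":0,"z":0.0017,"wx":0,"wy":0,"wz":0,"grip":0},{"x":-0.013,"y":0,"z":0.0022,"wx":0,"wy":0,"wz":0,"grip":0},{"x":-0.0128,"y":0,"z":0.0029,"wx":0,"wy":0,"wz":0,"grip":0},{"x":-0.0127,"y":0,"z":0.0034,"wx":0,"wy":0,"wz":0,"grip":0},{"x":-0.0125,"y":0,"z":0.004,"wx":0,"wy":0,"wz":0,"grip":0},{"x":-0.0123,"y":0,"z":0.0045,"wx":0,"wy":0,"wz":0,"grip":0},{"x":-0.0121,"y":0,"z":0.005,"wx":0,"wy":0,"wz":0,"grip":0},{"x":-0.0119,"y":0,"z":0.0055,"wx":0,"wy":0,"wz":0,"grip":0},{"x":-0.0117,"y":0,"z":0.006,"wx":0,"wy":0,"wz":0,"grip":0},{"x":-0.0113,"y":0,"z":0.0065,"wx":0,"wy":0,"wz":0,"grip":0},{"x":-0.011,"y":0,"z":0.007,"wx":0,"wy":0,"wz":0,"grip":0},{"x":-0.0107,"y":0,"z":0.0075,"wx":0,"wy":0,"wz":0,"grip":0}]'; python3 -m creep '[{"x":-0.0104,"y":0,"z":0.008,"wx":0,"wy":0,"wz":0,"grip":0},{"x":-0.01,"y":0,"z":0.0084,"wx":0,"wy":0,"wz":0,"grip":0},{"x":-0.0097,"y":0,"z":0.009,"wx":0,"wy":0,"wz":0,"grip":0},{"x":-0.0092,"y":0,"z":0.0092,"wx":0,"wy":0,"wz":0,"grip":0},{"x":-0.009,"y":0,"z":0.0097,"wx":0,"wy":0,"wz":0,"grip":0},{"x":-0.0085,"y":0,"z":0.01,"wx":0,"wy":0,"wz":0,"grip":0},{"x":-0.008,"y":0,"z":0.0106,"wx":0,"wy":0,"wz":0,"grip":0},{"x":-0.0075,"y":0,"z":0.0106,"wx":0,"wy":0,"wz":0,"grip":0},{"x":-0.005,"y":0,"z":0,"wx":0,"wy":0,"wz":0,"grip":0},{"x":-0.03,"y":0,"z":0,"wx":0,"wy":0,"wz":0,"grip":0},{"x":-0.03,"y":0,"z":0,"wx":0,"wy":0,"wz":0,"grip":0}]'
python3 - <<'E'
from m import *
np.set_printoptions(precision=3,suppress=True)
for n in('scene','side'):
    c=cam(n)
    for p in polys(c,*BLUE,1500,3): 
        print(n,'blue');[print(q,onplane(c,q,.12)[:2]) for q in p]
E
```

```text
time: 7.2
tool_pos: [0.5204, 0.2241, 0.1464]
eef_rot: [-0.013, 1.0, 0.001, 0.002]
ft_force: [5.3, 3.8, 4.5]
finger_gap: -0.0
finger_force: 3.2
time: 8.12
tool_pos: [0.599, 0.2249, 0.0984]
eef_rot: [-0.013, 1.0, -0.001, -0.003]
ft_force: [-0.5, -0.6, 0.5]
finger_gap: 0.0002
finger_force: 0.0
scene blue
[386. 185.] [0.409 0.126]
[474. 189.] [0.403 0.32 ]
[482. 237.] [0.55  0.324]
[472. 269.] [0.639 0.297]
[383. 265.] [0.645 0.125]
scene blue
[277. 169.] [ 0.377 -0.123]
[278. 205.] [ 0.496 -0.103]
[271. 246.] [ 0.616 -0.099]
[202. 245.] [ 0.627 -0.237]
[186. 241.] [ 0.619 -0.273]
[178. 209.] [ 0.528 -0.315]
[193. 166.] [ 0.384 -0.319]
side blue
[266. 249.] [0.553 0.13 ]
[342. 265.] [0.407 0.124]
[339. 301.] [0.392 0.204]
[312. 387.] [0.39  0.369]
[235. 367.] [0.514 0.373]
[228. 334.] [0.548 0.321]
side blue
[395. 146.] [ 0.377 -0.262]
[378. 218.] [ 0.368 -0.015]
[319. 206.] [ 0.49  -0.012]
[320. 168.] [ 0.522 -0.129]
```

```bash
python3 -m creep '[{"x":0.0036,"y":-0.0463,"z":0,"wx":0,"wy":0,"wz":0,"grip":0},{"x":0.0036,"y":-0.0463,"z":0,"wx":0,"wy":0,"wz":0,"grip":0},{"x":0.0036,"y":-0.0463,"z":0,"wx":0,"wy":0,"wz":0,"grip":0},{"x":0.0036,"y":-0.0463,"z":0,"wx":0,"wy":0,"wz":0,"grip":0},{"x":0.0036,"y":-0.0463,"z":0,"wx":0,"wy":0,"wz":0,"grip":0},{"x":0.0036,"y":-0.0463,"z":0,"wx":0,"wy":0,"wz":0,"grip":0},{"x":0.0036,"y":-0.0463,"z":0,"wx":0,"wy":0,"wz":0,"grip":0},{"x":0.0036,"y":-0.0463,"z":0,"wx":0,"wy":0,"wz":0,"grip":0},{"x":0.0036,"y":-0.0463,"z":0,"wx":0,"wy":0,"wz":0,"grip":0},{"x":0.0036,"y":-0.0463,"z":0,"wx":0,"wy":0,"wz":0,"grip":0},{"x":0.0036,"y":-0.0463,"z":0,"wx":0,"wy":0,"wz":0,"grip":0},{"x":0.0036,"y":-0.0463,"z":0,"wx":0,"wy":0,"wz":0,"grip":0},{"x":0.0036,"y":-0.0463,"z":0,"wx":0,"wy":0,"wz":0,"grip":0},{"x":0.0036,"y":-0.0463,"z":0,"wx":0,"wy":0,"wz":0,"grip":0},{"x":0.0036,"y":-0.0463,"z":0,"wx":0,"wy":0,"wz":0,"grip":0},{"x":0.0036,"y":-0.0463,"z":0,"wx":0,"wy":0,"wz":0,"grip":0},{"x":0.02,"y":0,"z":0,"wx":0,"wy":0,"wz":0,"grip":0},{"x":0.02,"y":0,"z":0,"wx":0,"wy":0,"wz":0,"grip":0},{"x":0.01,"y":0,"z":0,"wx":0,"wy":0,"wz":0,"grip":0},{"x":0,"y":0,"z":0,"wx":0,"wy":0,"wz":0,"grip":0}]'; python3 st.py
```

```text
time: 9.88
tool_pos: [0.5451, -0.2195, 0.0992]
eef_rot: [-0.012, 1.0, 0.001, -0.002]
ft_force: [0.8, 0.8, 0.7]
finger_gap: 0.0003
finger_force: 0.0
9.88 [ 0.5451 -0.2195  0.0992] rot
 [[-1.    -0.025 -0.004]
 [-0.025  1.     0.002]
 [ 0.004  0.002 -1.   ]] F [0.8 0.8 0.7] 0.00027261404690343574
```

```bash
python3 -m creep '[{"x":0.01,"y":0,"z":0,"wx":0,"wy":0,"wz":0,"grip":0},{"x":0.0075,"y":0,"z":0,"wx":0,"wy":0,"wz":0,"grip":0},{"x":0.0075,"y":0,"z":-0.0106,"wx":0,"wy":0,"wz":0,"grip":0},{"x":0.008,"y":0,"z":-0.0106,"wx":0,"wy":0,"wz":0,"grip":0},{"x":0.0085,"y":0,"z":-0.01,"wx":0,"wy":0,"wz":0,"grip":0},{"x":0.009,"y":0,"z":-0.0097,"wx":0,"wy":0,"wz":0,"grip":0},{"x":0.0092,"y":0,"z":-0.0092,"wx":0,"wy":0,"wz":0,"grip":0},{"x":0.0097,"y":0,"z":-0.009,"wx":0,"wy":0,"wz":0,"grip":0},{"x":0.01,"y":0,"z":-0.0084,"wx":0,"wy":0,"wz":0,"grip":0},{"x":0.0104,"y":0,"z":-0.008,"wx":0,"wy":0,"wz":0,"grip":0}]'; python3 -m creep '[{"x":0.0107,"y":0,"z":-0.0075,"wx":0,"wy":0,"wz":0,"grip":0},{"x":0.011,"y":0,"z":-0.007,"wx":0,"wy":0,"wz":0,"grip":0},{"x":0.0113,"y":0,"z":-0.0065,"wx":0,"wy":0,"wz":0,"grip":0},{"x":0.0117,"y":0,"z":-0.006,"wx":0,"wy":0,"wz":0,"grip":0},{"x":0.0119,"y":0,"z":-0.0055,"wx":0,"wy":0,"wz":0,"grip":0},{"x":0.0121,"y":0,"z":-0.005,"wx":0,"wy":0,"wz":0,"grip":0},{"x":0.0123,"y":0,"z":-0.0045,"wx":0,"wy":0,"wz":0,"grip":0},{"x":0.0125,"y":0,"z":-0.004,"wx":0,"wy":0,"wz":0,"grip":0},{"x":0.0127,"y":0,"z":-0.0034,"wx":0,"wy":0,"wz":0,"grip":0},{"x":0.0128,"y":0,"z":-0.0029,"wx":0,"wy":0,"wz":0,"grip":0}]'
cat > tilt.py <<'E'
from m import *
from scipy.optimize import least_squares
s=manip.state();P=np.array(s['tool_pos'])[[0,2]]-[.011+.3765,0]
r=np.hypot(*P);h=np.sqrt(r*r-.0225);print('h',h,'tilt',np.degrees(np.arctan2(P[1],P[0])-np.arctan2(h,.15)))
c=cam('scene');print([p.tolist() for p in polys(c,*BLUE,1500,3)])
for t in (40,45,50,60,65,70):
  C,S=np.cos(np.radians(t)),np.sin(np.radians(t))
  print(t,[proj(c,np.array([.3765+u*C-v*S,-.22+y,u*S+v*C])).round().tolist() for u,v,y in((.15,.12,.1),(.15,.12,-.1),(.15,0,.1),(.15,0,-.1))])
E
python3 tilt.py
```

```text
time: 10.72
tool_pos: [0.4931, -0.2217, 0.1465]
eef_rot: [-0.013, 1.0, -0.0, 0.0]
ft_force: [1.8, 0.3, -0.1]
finger_gap: -0.0003
finger_force: 0.9
time: 11.55
tool_pos: [0.4215, -0.2235, 0.1774]
eef_rot: [-0.013, 1.0, -0.0, -0.0]
ft_force: [1.0, -0.1, 0.4]
finger_gap: 0.0001
finger_force: 0.6
h 0.10066757280928851 tilt 45.29938310643733
[[[386.0, 185.0], [474.0, 189.0], [482.0, 237.0], [472.0, 269.0], [383.0, 265.0]], [[186.0, 148.0], [276.0, 151.0], [282.0, 157.0], [279.0, 200.0], [184.0, 195.0]]]
40 [[274.0, 156.0], [184.0, 151.0], [271.0, 211.0], [182.0, 205.0]]
45 [[275.0, 150.0], [186.0, 145.0], [271.0, 205.0], [182.0, 199.0]]
50 [[276.0, 145.0], [188.0, 140.0], [272.0, 199.0], [183.0, 193.0]]
60 [[279.0, 136.0], [192.0, 132.0], [273.0, 187.0], [184.0, 182.0]]
65 [[280.0, 133.0], [194.0, 129.0], [274.0, 182.0], [185.0, 176.0]]
70 [[281.0, 131.0], [196.0, 127.0], [274.0, 176.0], [186.0, 171.0]]
```

Tilt is about 45–48°, as planned. I'll go on to about 63° and look.

```bash
python3 -m creep '[{"x":0.013,"y":0,"z":-0.0022,"wx":0,"wy":0,"wz":0,"grip":0},{"x":0.013,"y":0,"z":-0.0017,"wx":0,"wy":0,"wz":0,"grip":0},{"x":0.013,"y":0,"z":-0.0011,"wx":0,"wy":0,"wz":0,"grip":0},{"x":0.013,"y":0,"z":-0.0006,"wx":0,"wy":0,"wz":0,"grip":0},{"x":0.013,"y":0,"z":0,"wx":0,"wy":0,"wz":0,"grip":0},{"x":0.013,"y":0,"z":0.0005,"wx":0,"wy":0,"wz":0,"grip":0},{"x":0.013,"y":0,"z":0.001,"wx":0,"wy":0,"wz":0,"grip":0},{"x":0,"y":0,"z":0,"wx":0,"wy":0,"wz":0,"grip":0},{"x":0,"y":0,"z":0,"wx":0,"wy":0,"wz":0,"grip":0},{"x":0,"y":0,"z":0,"wx":0,"wy":0,"wz":0,"grip":0}]'; python3 tilt.py
python3 - <<'E'
from m import *
b=cam('scene');save({'img':b['img'][100:340,100:420]},'t3.png')
E
```

```text
time: 12.43
tool_pos: [0.3676, -0.2246, 0.1794]
eef_rot: [-0.012, 1.0, 0.0, -0.0]
ft_force: [-1.1, 0.3, 1.3]
finger_gap: -0.0006
finger_force: 0.6
h 0.10038713846824962 tilt 62.552472515000765
[[[386.0, 185.0], [474.0, 189.0], [482.0, 237.0], [472.0, 269.0], [383.0, 265.0]], [[191.0, 134.0], [277.0, 135.0], [283.0, 157.0], [280.0, 196.0], [205.0, 200.0], [186.0, 175.0]]]
40 [[274.0, 156.0], [184.0, 151.0], [271.0, 211.0], [182.0, 205.0]]
45 [[275.0, 150.0], [186.0, 145.0], [271.0, 205.0], [182.0, 199.0]]
50 [[276.0, 145.0], [188.0, 140.0], [272.0, 199.0], [183.0, 193.0]]
60 [[279.0, 136.0], [192.0, 132.0], [273.0, 187.0], [184.0, 182.0]]
65 [[280.0, 133.0], [194.0, 129.0], [274.0, 182.0], [185.0, 176.0]]
70 [[281.0, 131.0], [196.0, 127.0], [274.0, 176.0], [186.0, 171.0]]
```

View pics/t3.png

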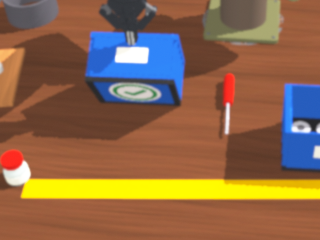

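The stamp, a white disc with a green ring and tick, is on the right crate at crop (135,92). I'll let it down the same way.

```bash
python3 -m creep '[{"x":-0.013,"y":0,"z":-0.001,"wx":0,"wy":0,"wz":0,"grip":0},{"x":-0.013,"y":0,"z":-0.0005,"wx":0,"wy":0,"wz":0,"grip":0},{"x":-0.013,"y":0,"z":0,"wx":0,"wy":0,"wz":0,"grip":0},{"x":-0.013,"y":0,"z":0.0006,"wx":0,"wy":0,"wz":0,"grip":0},{"x":-0.013,"y":0,"z":0.0011,"wx":0,"wy":0,"wz":0,"grip":0},{"x":-0.013,"y":0,"z":0.0017,"wx":0,"wy":0,"wz":0,"grip":0},{"x":-0.013,"y":0,"z":0.0022,"wx":0,"wy":0,"wz":0,"grip":0},{"x":-0.0128,"y":0,"z":0.0029,"wx":0,"wy":0,"wz":0,"grip":0},{"x":-0.0127,"y":0,"z":0.0034,"wx":0,"wy":0,"wz":0,"grip":0},{"x":-0.0125,"y":0,"z":0.004,"wx":0,"wy":0,"wz":0,"grip":0},{"x":-0.0123,"y":0,"z":0.0045,"wx":0,"wy":0,"wz":0,"grip":0},{"x":-0.0121,"y":0,"z":0.005,"wx":0,"wy":0,"wz":0,"grip":0},{"x":-0.0119,"y":0,"z":0.0055,"wx":0,"wy":0,"wz":0,"grip":0},{"x":-0.0117,"y":0,"z":0.006,"wx":0,"wy":0,"wz":0,"grip":0},{"x":-0.0113,"y":0,"z":0.0065,"wx":0,"wy":0,"wz":0,"grip":0},{"x":-0.011,"y":0,"z":0.007,"wx":0,"wy":0,"wz":0,"grip":0},{"x":-0.0107,"y":0,"z":0.0075,"wx":0,"wy":0,"wz":0,"grip":0}]'; python3 -m creep '[{"x":-0.0104,"y":0,"z":0.008,"wx":0,"wy":0,"wz":0,"grip":0},{"x":-0.01,"y":0,"z":0.0084,"wx":0,"wy":0,"wz":0,"grip":0},{"x":-0.0097,"y":0,"z":0.009,"wx":0,"wy":0,"wz":0,"grip":0},{"x":-0.0092,"y":0,"z":0.0092,"wx":0,"wy":0,"wz":0,"grip":0},{"x":-0.009,"y":0,"z":0.0097,"wx":0,"wy":0,"wz":0,"grip":0},{"x":-0.0085,"y":0,"z":0.01,"wx":0,"wy":0,"wz":0,"grip":0},{"x":-0.008,"y":0,"z":0.0106,"wx":0,"wy":0,"wz":0,"grip":0},{"x":-0.0075,"y":0,"z":0.0106,"wx":0,"wy":0,"wz":0,"grip":0},{"x":-0.0075,"y":0,"z":0,"wx":0,"wy":0,"wz":0,"grip":0},{"x":-0.02,"y":0,"z":0,"wx":0,"wy":0,"wz":0,"grip":0},{"x":-0.02,"y":0,"z":0,"wx":0,"wy":0,"wz":0,"grip":0},{"x":0,"y":0,"z":-0.05,"wx":0,"wy":0,"wz":0,"grip":0},{"x":0,"y":0,"z":-0.05,"wx":0,"wy":0,"wz":0,"grip":0},{"x":0,"y":0,"z":-0.05,"wx":0,"wy":0,"wz":0,"grip":0},{"x":0,"y":0,"z":-0.05,"wx":0,"wy":0,"wz":0,"grip":0}]'
python3 - <<'E'
from m import *
np.set_printoptions(precision=3,suppress=True)
for n in('scene','side'):
    c=cam(n)
    for p in polys(c,*BLUE,1500,3): 
        print(n,'blue');[print(q,onplane(c,q,.12)[:2],onplane(c,q,.012)[:2]) for q in p]
E
```

```text
time: 13.95
tool_pos: [0.495, -0.2214, 0.1459]
eef_rot: [-0.012, 1.0, 0.0, 0.001]
ft_force: [4.5, 4.6, 2.8]
finger_gap: -0.0001
finger_force: 2.5
time: 15.2
tool_pos: [0.5645, -0.2202, 0.2207]
eef_rot: [-0.012, 1.0, -0.0, -0.002]
ft_force: [0.7, 0.4, -0.4]
finger_gap: -0.0001
finger_force: 0.0
scene blue
[386. 185.] [0.409 0.126] [0.285 0.131]
[474. 189.] [0.403 0.32 ] [0.278 0.35 ]
[482. 237.] [0.55  0.324] [0.443 0.354]
[472. 269.] [0.639 0.297] [0.543 0.324]
[383. 265.] [0.645 0.125] [0.55 0.13]
scene blue
[277. 169.] [ 0.377 -0.123] [ 0.249 -0.149]
[278. 205.] [ 0.496 -0.103] [ 0.382 -0.126]
[271. 246.] [ 0.616 -0.099] [ 0.517 -0.122]
[186. 241.] [ 0.619 -0.273] [ 0.521 -0.318]
[177. 208.] [ 0.525 -0.318] [ 0.415 -0.368]
[190. 172.] [ 0.405 -0.32 ] [ 0.28  -0.371]
[228. 166.] [ 0.377 -0.238] [ 0.248 -0.278]
side blue
[266. 249.] [0.553 0.13 ] [0.592 0.043]
[342. 265.] [0.407 0.124] [0.423 0.037]
[339. 301.] [0.392 0.204] [0.405 0.128]
[312. 387.] [0.39  0.369] [0.404 0.32 ]
[235. 366.] [0.515 0.371] [0.548 0.322]
[228. 335.] [0.547 0.323] [0.585 0.267]
side blue
[340. 122.] [ 0.525 -0.316] [ 0.559 -0.472]
[398. 131.] [ 0.381 -0.324] [ 0.393 -0.481]
[378. 218.] [ 0.368 -0.015] [ 0.378 -0.124]
[319. 205.] [ 0.491 -0.015] [ 0.52  -0.124]
[319. 169.] [ 0.523 -0.125] [ 0.558 -0.252]
```

Both crates are flat and back in place. Next I move behind the right crate, tilt the tool and spread the fingers.

```bash
python3 -m creep '[{"x":0.048,"y":0,"z":0,"wx":0,"wy":0,"wz":0,"grip":60},{"x":0.048,"y":0,"z":0,"wx":0,"wy":0,"wz":0,"grip":60},{"x":0.048,"y":0,"z":0,"wx":0,"wy":0,"wz":0,"grip":60},{"x":0.048,"y":0,"z":0,"wx":0,"wy":0,"wz":0,"grip":60},{"x":0.048,"y":0,"z":0,"wx":0,"wy":0,"wz":0,"grip":60},{"x":0.048,"y":0,"z":0,"wx":0,"wy":0,"wz":0,"grip":60},{"x":0.048,"y":0,"z":0,"wx":0,"wy":0,"wz":0,"grip":60},{"x":0.048,"y":0,"z":0,"wx":0,"wy":0,"wz":0,"grip":60},{"x":0,"y":0,"z":0,"wx":0,"wy":-0.0167,"wz":0,"grip":60},{"x":0,"y":0,"z":0,"wx":0,"wy":-0.0167,"wz":0,"grip":60},{"x":0,"y":0,"z":0,"wx":0,"wy":-0.0167,"wz":0,"grip":60},{"x":0,"y":0,"z":0,"wx":0,"wy":-0.0167,"wz":0,"grip":60},{"x":0,"y":0,"z":0,"wx":0,"wy":-0.0167,"wz":0,"grip":60},{"x":0,"y":0,"z":0,"wx":0,"wy":0,"wz":0,"grip":60}]'; python3 st.py; python3 -c "
from h import *;print(np.round(manip.state()['joint_pos'],2))"
```

```text
time: 16.47
tool_pos: [0.3323, -0.2254, 0.2165]
eef_rot: [-0.009, 0.966, 0.004, 0.258]
ft_force: [-0.5, 0.3, 0.0]
finger_gap: 0.0598
finger_force: 0.0
16.47 [ 0.3323 -0.2254  0.2165] rot
 [[-0.866 -0.02   0.499]
 [-0.016  1.     0.013]
 [-0.499  0.003 -0.867]] F [-0.5  0.3  0. ] 0.059845877043074494
[-1.04 -0.76  2.42  0.48  1.25 -2.73]
```

```bash
python3 -m creep '[{"x":0.0195,"y":0,"z":0.034,"wx":0,"wy":0,"wz":0,"grip":60},{"x":0.0195,"y":0,"z":0.034,"wx":0,"wy":0,"wz":0,"grip":60},{"x":0.0195,"y":0,"z":0.034,"wx":0,"wy":0,"wz":0,"grip":60},{"x":0.0195,"y":0,"z":0.034,"wx":0,"wy":0,"wz":0,"grip":60},{"x":0.0195,"y":0,"z":0.034,"wx":0,"wy":0,"wz":0,"grip":60},{"x":0.0195,"y":0,"z":0.034,"wx":0,"wy":0,"wz":0,"grip":60},{"x":0.0195,"y":0,"z":0.034,"wx":0,"wy":0,"wz":0,"grip":60},{"x":0.0195,"y":0,"z":0.034,"wx":0,"wy":0,"wz":0,"grip":60},{"x":0,"y":0,"z":0,"wx":0,"wy":0,"wz":0,"grip":60}]'; python3 st.py; python3 -c "
from h import *;print(np.round(manip.state()['joint_pos'],2));c=cam('side');save({'img':c['img'][80:320,220:540]},'p1.png')"
```

```text
time: 17.22
tool_pos: [0.341, -0.2116, 0.0353]
eef_rot: [-0.006, 0.969, 0.004, 0.247]
ft_force: [0.1, -0.1, -0.9]
finger_gap: 0.0601
finger_force: 0.0
17.22 [ 0.341  -0.2116  0.0353] rot
 [[-0.877 -0.014  0.48 ]
 [-0.01   1.     0.012]
 [-0.48   0.006 -0.877]] F [ 0.1 -0.1 -0.9] 0.060084837789695936
[-0.98 -0.49  2.59  0.57  0.84 -2.91]
```

View pics/p1.png

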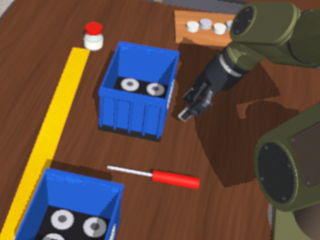

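The tool is behind the right crate, with its tip at crop (183,117), and clear of the screwdriver. Start pushing.

```bash
python3 -m creep '[{"x":-0.0146,"y":-0.0045,"z":0.008,"wx":0,"wy":0,"wz":0,"grip":60},{"x":-0.0146,"y":-0.0045,"z":0.008,"wx":0,"wy":0,"wz":0,"grip":60},{"x":-0.0146,"y":-0.0045,"z":0.008,"wx":0,"wy":0,"wz":0,"grip":60},{"x":-0.0146,"y":0,"z":0.008,"wx":0,"wy":0,"wz":0,"grip":60},{"x":-0.0146,"y":0,"z":0.008,"wx":0,"wy":0,"wz":0,"grip":60},{"x":-0.0146,"y":0,"z":0.008,"wx":0,"wy":0,"wz":0,"grip":60},{"x":-0.0146,"y":0,"z":0.008,"wx":0,"wy":0,"wz":0,"grip":60},{"x":-0.0146,"y":0,"z":0.008,"wx":0,"wy":0,"wz":0,"grip":60},{"x":-0.0146,"y":0,"z":0.008,"wx":0,"wy":0,"wz":0,"grip":60},{"x":-0.0146,"y":0,"z":0.008,"wx":0,"wy":0,"wz":0,"grip":60}]'; python3 st.py
cat > where.py <<'E'
from m import *
np.set_printoptions(precision=3,suppress=True)
print(manip.state()['joint_pos'][5])
c=cam('scene')
for p in polys(c,*BLUE,1500,3):
    print('blue');[print(q,onplane(c,q,.12)[:2],onplane(c,q,.012)[:2]) for q in p]
E
python3 where.py
```

```text
time: 18.1
tool_pos: [0.443, -0.223, 0.0419]
eef_rot: [-0.007, 0.968, -0.0, 0.251]
ft_force: [-9.4, -0.2, 3.2]
finger_gap: 0.0595
finger_force: 4.4
18.1 [ 0.443  -0.223   0.0419] rot
 [[-0.874 -0.013  0.485]
 [-0.013  1.     0.003]
 [-0.485 -0.004 -0.874]] F [-9.4 -0.2  3.2] 0.059517549613240524
-2.7502840116996428
blue
[386. 185.] [0.409 0.126] [0.285 0.131]
[474. 189.] [0.403 0.32 ] [0.278 0.35 ]
[482. 237.] [0.55  0.324] [0.443 0.354]
[472. 269.] [0.639 0.297] [0.543 0.324]
[383. 265.] [0.645 0.125] [0.55 0.13]
blue
[184. 185.] [ 0.451 -0.322] [ 0.331 -0.374]
[272. 191.] [ 0.453 -0.123] [ 0.334 -0.149]
[274. 225.] [ 0.557 -0.102] [ 0.451 -0.125]
[264. 271.] [ 0.682 -0.102] [ 0.592 -0.125]
[177. 264.] [ 0.681 -0.275] [ 0.591 -0.32 ]
[167. 230.] [ 0.592 -0.321] [ 0.491 -0.372]
```

```bash
python3 -m creep '[{"x":-0.018,"y":0,"z":0.017,"wx":0,"wy":0,"wz":0,"grip":60},{"x":-0.018,"y":0,"z":0.017,"wx":0,"wy":0,"wz":0,"grip":60},{"x":-0.021,"y":0,"z":0.0117,"wx":0,"wy":0,"wz":0,"grip":60},{"x":-0.021,"y":0,"z":0.0117,"wx":0,"wy":0,"wz":0,"grip":60},{"x":-0.021,"y":0,"z":0.0117,"wx":0,"wy":0,"wz":0,"grip":60},{"x":-0.021,"y":0,"z":0.0117,"wx":0,"wy":0,"wz":0,"grip":60},{"x":-0.021,"y":0,"z":0.0117,"wx":0,"wy":0,"wz":0,"grip":60},{"x":-0.021,"y":0,"z":0.0117,"wx":0,"wy":0,"wz":0,"grip":60},{"x":-0.021,"y":0,"z":0.0117,"wx":0,"wy":0,"wz":0,"grip":60},{"x":-0.021,"y":0,"z":0.0117,"wx":0,"wy":0,"wz":0,"grip":60},{"x":-0.021,"y":0,"z":0.0117,"wx":0,"wy":0,"wz":0,"grip":60},{"x":0,"y":0,"z":0,"wx":0,"wy":0,"wz":0,"grip":60}]'; python3 st.py;python3 where.py
```

```text
time: 19.15
tool_pos: [0.604, -0.2219, 0.0363]
eef_rot: [-0.007, 0.968, -0.001, 0.253]
ft_force: [0.5, 0.4, 1.1]
finger_gap: 0.0599
finger_force: 0.0
19.15 [ 0.604  -0.2219  0.0363] rot
 [[-0.872 -0.012  0.489]
 [-0.013  1.     0.002]
 [-0.489 -0.005 -0.872]] F [0.5 0.4 1.1] 0.05991635388685364
-2.5156236968030323
blue
[166. 237.] [ 0.612 -0.317] [ 0.513 -0.368]
[260. 244.] [ 0.612 -0.121] [ 0.514 -0.147]
[263. 279.] [ 0.702 -0.1  ] [ 0.614 -0.123]
[253. 332.] [ 0.823 -0.098] [ 0.751 -0.12 ]
[237. 334.] [ 0.83  -0.125] [ 0.759 -0.151]
[157. 325.] [ 0.827 -0.272] [ 0.755 -0.317]
[145. 293.] [ 0.758 -0.316] [ 0.677 -0.366]
blue
[386. 185.] [0.409 0.126] [0.285 0.131]
[474. 189.] [0.403 0.32 ] [0.278 0.35 ]
[482. 237.] [0.55  0.324] [0.443 0.354]
[472. 269.] [0.639 0.297] [0.543 0.324]
[383. 265.] [0.645 0.125] [0.55 0.13]
```

```bash
python3 -m creep '[{"x":-0.0145,"y":0,"z":0.0085,"wx":0,"wy":0,"wz":0,"grip":60},{"x":-0.0145,"y":0,"z":0.0085,"wx":0,"wy":0,"wz":0,"grip":60},{"x":-0.0145,"y":0,"z":0.0085,"wx":0,"wy":0,"wz":0,"grip":60},{"x":-0.0145,"y":0,"z":0.0085,"wx":0,"wy":0,"wz":0,"grip":60},{"x":-0.0145,"y":0,"z":0.0085,"wx":0,"wy":0,"wz":0,"grip":60},{"x":-0.01,"y":0,"z":0.006,"wx":0,"wy":0,"wz":0,"grip":60},{"x":-0.006,"y":0,"z":0.0035,"wx":0,"wy":0,"wz":0,"grip":60},{"x":0,"y":0,"z":0,"wx":0,"wy":0,"wz":0,"grip":60},{"x":0.029,"y":0,"z":-0.017,"wx":0,"wy":0,"wz":0,"grip":60},{"x":0.029,"y":0,"z":-0.017,"wx":0,"wy":0,"wz":0,"grip":60},{"x":0.029,"y":0,"z":-0.017,"wx":0,"wy":0,"wz":0,"grip":60},{"x":0,"y":0,"z":-0.05,"wx":0,"wy":0,"wz":0,"grip":60},{"x":0,"y":0,"z":-0.05,"wx":0,"wy":0,"wz":0,"grip":60},{"x":0,"y":0,"z":-0.05,"wx":0,"wy":0,"wz":0,"grip":60},{"x":0,"y":0,"z":0,"wx":0,"wy":0,"wz":0,"grip":60},{"x":0,"y":0,"z":0,"wx":0,"wy":0,"wz":0,"grip":60}]';python3 where.py; python3 -c "
from h import *;save(cam('side'),'fin.png')"
```

```text
time: 20.53
tool_pos: [0.5592, -0.2221, 0.1155]
eef_rot: [-0.006, 0.967, -0.002, 0.253]
ft_force: [-0.5, 0.6, -0.5]
finger_gap: 0.0601
finger_force: 0.0
-2.4545319133414663
blue
[158. 258.] [ 0.67  -0.317] [ 0.578 -0.367]
[255. 265.] [ 0.668 -0.122] [ 0.577 -0.147]
[259. 300.] [ 0.752 -0.099] [ 0.671 -0.122]
[247. 358.] [ 0.877 -0.098] [ 0.811 -0.121]
[161. 353.] [ 0.883 -0.248] [ 0.818 -0.29 ]
[148. 348.] [ 0.876 -0.274] [ 0.81  -0.319]
[135. 316.] [ 0.812 -0.318] [ 0.738 -0.369]
blue
[386. 185.] [0.409 0.126] [0.285 0.131]
[474. 189.] [0.403 0.32 ] [0.278 0.35 ]
[482. 237.] [0.55  0.324] [0.443 0.354]
[472. 269.] [0.639 0.297] [0.543 0.324]
[383. 265.] [0.645 0.125] [0.55 0.13]
```

View pics/fin.png

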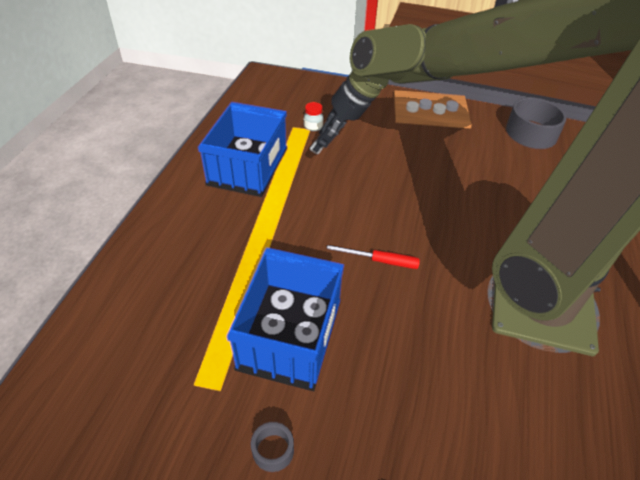

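The stamped crate, at (245,147), stands beyond the middle of the tape with about 20 mm to spare. The other crate, jar, ring and screwdriver are where they were, and the arm is clear.

```bash
python3 -c "
from plant import manip;print(manip.job_done())"
```

```text
the job is handed in; nothing more can be done
None
```

The job is handed in (the hand-in returned no verdict): both crates were tipped to about 63° and let down gently, left then right, and the right crate carried the stamp, so I pushed it about 20 mm past the middle of the yellow line; the other crate, jar, ring and screwdriver stayed in place.

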